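# Refit the pump housing's access panel and hold it shut

### The arm

A 6-joint arm with a two-finger parallel gripper is mounted at the origin on the work surface. World frame = base frame: x ahead of the robot, y to its left, z up, the work surface at z = 0. Lengths are in m, angles in rad, forces in N, time in s.
With the tool pointing down it reaches from about 0.35 to 1 m from the base axis. Payload 7.1 kg.
Tool frame: the origin (TCP) lies between the finger pads; the fingertips stand 22 mm ahead of it and the grasp point (between the pads) lies 3 mm ahead of it; x points along the fingers, y is the direction in which the jaws open and shut, and the axes are right-handed (so a half turn about x gives the same grasp; the last joint's range is limited). The gripper opens to 85 mm and grips with 20 to 120 N. Pads are 22 mm wide; open, the fingers measure 114 mm over their backs; the gripper's body (76 mm by 85 mm) begins 54 mm behind the grasp point. The pads swing forward as they close: fully open they stand 13 mm farther back than shut.
Start: joints at [1.087, 0.423, 1.63, -0, 1.089, -0.019], TCP at [0.28, 0.559, 0.253] pointing down, gripper open.
Joint ranges: [-3, 3], [-0.9, 2.11], [0.09, 2.58], [-1.31, 4.45], [0.11, 2.69], [-2.54, 2.54]. Speed limits (rad/s): [2.39, 2.39, 3.01, 3.14, 3.14, 3.14].

### API

Orientations are given as a rotation vector (axis times angle).
In Python, from rig import manip gives the robot as it stands. The module is installed in compiled form; this text tells all that it offers. Calls block until the motion is done:
- manip.move_to(position, orientation): joint-space move of the TCP to a pose.
- manip.servo_line(position, orientation=None, rate=0.15): straight line of the TCP; orientation=None keeps the orientation; rate is the mean speed in m/s.
- manip.set_joints(angles): joint-space move.
- manip.command_gripper(opening, f_grip=None): finger opening in m; f_grip is the grip in N (None keeps the last); returns when the fingers have stopped.
- manip.hold(seconds).
- manip.solve_ik(position, orientation): joint angles nearest the present ones, or None.
- manip.camera(name): name is "scene" or "top"; returns a dict with "image" (420x560x3 uint8, red, green, blue), "fx", "fy", "cx", "cy" (pixels), "cam_to_world" (4x4, takes a point from camera to world coordinates). Camera axes: x right, y down, z forward; pixel columns grow to the right and rows downward; lengths in m; the calibration is good to about 2 mm. A picture is of the moment at which its call begins. There is no depth.
A pose or a line that the arm cannot do raises manip.IKError and nothing moves.
- manip.sign_off(): hands the job in, once; it reports no verdict.
Readings, each from a call of its own:
- manip.get_time(): time.
- manip.get_joint_positions(): joint angles.
- manip.get_joint_vel(): joint speeds.
- manip.get_tau(): joint torques, N m.
- manip.get_position(): TCP position.
- manip.get_ee_rot(): TCP orientation.
- manip.get_contact_force(): force on the tool from outside, world axes, zero at the start.
- manip.get_torque(): the same for the moment, N m.
- manip.get_width(): finger opening in m.
Only numpy, scipy, OpenCV 4.12 (cv2) and the standard library are available. Lean on these libraries where they do the work, as an engineer would, in place of code of your own. Each camera call takes 0.05 s, during which the arm holds its last target.

### The job

Refit the access panel of the pump's inspection housing: take the panel from its timber cradle by the wing of its fastener and hang it by its round eye on the housing's post, so that it lies over the frame between the two side guides. Only then turn the fastener's wing until its slot lines up with the panel's length (the two index lines), so that its tongue can drop through the frame, and press the panel down, against the sprung seat, until it is flush on the frame. Finish while still holding it pressed there, and leave the other things on the bench where they are.

Things in the scene. Friction and masses are not known exactly. Their poses are not given: they have to be found in the camera images.
- housing: Blue open metal box fixed to the bench, 200 (x) x 114 (y) mm. Origin: centre of its underside; x towards the post. Its rim (the frame) is 60 mm up. A deck 3 mm below the rim has a central slot, 42 (x) x 18 (y) mm, for the fastener's tongue. Two guides at y = +-53 mm (inner faces), x = -90 to -35 mm, rise 18 mm above the rim. Low feet reach y = +-77 mm.
- post_tip (a point): Tip of the housing's upright steel post: diameter 13 mm, tapered over its top 8 mm, 78 mm from the housing's centre along its +x, tip 30 mm above the rim (90 mm above the bench).
- seat (a joint): Sprung steel ring inside the rim, in m: 0 = up, its top 5 mm above the rim; grows as it is pressed down, 0.005 = level with the rim. It pushes up with 5 N at 0 and 11 N at 0.005, so the panel's weight alone does not press it down.
- panel: Loose aluminium plate, 190 (x) x 100 (y) x 5 mm, about 0.3 kg, on the cradle at the start. Origin: centre of its underside; x towards its eye, z up. The fastener stands at its centre, near the centre of mass. Hung with the fastener crosswise it is propped about 7 mm above the rim; lined up it drops to 5 mm (on the seat), pressed home to 0.
- eye (a point): Centre of the panel's round hole, at its underside: diameter 18 mm, 78 mm from the panel's centre along its +x.
- wing (a point): On the fastener's axis at the height to grip, 26 mm above the panel's top face. The wing: upright steel bar 40 mm long (its x) x 12 mm thick (its y), 4 to 34 mm above the panel's top, a dark slot along its top; collar of 26 mm diameter, 4 mm high, below. Under the panel its tongue, 34 x 8 mm, parallel to the wing, reaches 10 mm below the underside.
- fastener (a joint): Turn of the fastener in the panel, rad, counterclockwise from above, range -0.3 to 3.45: at 0 and at 3.14 wing, slot and tongue lie along the panel's length (lined up); at 1.57 crosswise. It turns stiffly (0.06 N m) and stays where it is left, so the panel can be carried by the wing.
- cradle: Timber cradle fixed to the bench, 170 (x) x 110 (y) mm: two battens along x, top 30 mm above the bench, with the panel lying on them. Origin: centre of its underside.
- sleeve: Bystander: upright steel sleeve, 64 mm diameter, 55 mm high, between the work places. Origin: centre of its underside.
- bushing: Bystander: upright copper bushing, 50 mm diameter, 35 mm high. Origin: centre of its underside.
- spacer: Bystander: flat white ring, 70 mm diameter, 6 mm high. Origin: centre of its underside.
- hammer: Bystander: hammer lying towards the back of the bench.
- screwdriver: Bystander: screwdriver lying on the left.
- wrench: Bystander: wrench lying on the right.
- can: Bystander: upright grey can, 54 mm diameter, 80 mm high, towards the back. Origin: centre of its underside.
- plug: Bystander: brass plug, 40 mm diameter, 35 mm high, near the robot. Origin: centre of its underside.
Not all that is in view belongs to the job. Several things have the shape of the panel; the one meant has the colours described above.

How it is judged:
By the outcome, as a careful person would: the job done as asked, in the order asked, and still so for the second after the job is handed in, while the arm keeps its last pose, push and grip.
It also fails if it takes over 51 s, if anything falls off the work surface, if the arm or the gripper's body presses on something with over 40 N, if the wrist force passes 120 N, or if a joint passes its speed limit or range.

## Working session

There is one attempt and no reset: what is moved stays moved. The work goes in short steps, each a Python script; the robot and the scene stay as the last script left them, time stands still between calls to the robot, and variables do not carry over. Pictures are saved under pics/ and viewed, and the job is handed in when it is done.

```bash
mkdir -p pics; ls; python3 - <<'E'
from rig import manip
import cv2,json,numpy as np
for n in("scene","top"):
    c=manip.camera(n); cv2.imwrite(f"pics/{n}0.png",c["image"][:,:,::-1])
    print(n,c["fx"],c["fy"],c["cx"],c["cy"]); print(np.array(c["cam_to_world"]).round(4).tolist())
print(manip.get_time(),manip.get_ee_rot(),manip.get_contact_force(),manip.get_width())
E
```

```text
pics
scene 521.0125607164173 521.0125607164173 286.01456210739485 211.43441650381254
[[0.4518, 0.5653, -0.6902, 1.4787], [0.8919, -0.2679, 0.3644, -0.5112], [0.0211, -0.7802, -0.6252, 1.0104], [0.0, 0.0, 0.0, 1.0]]
top 536.3774574167863 536.3774574167863 285.6136738260319 209.49859904720824
[[-0.0209, -0.9893, 0.1443, 0.3037], [-0.9993, 0.0249, 0.0262, -0.0191], [-0.0296, -0.1436, -0.9892, 1.3092], [0.0, 0.0, 0.0, 1.0]]
0.1 [ 0.36341694  1.54025591 -0.36557428] [ 0.58695056  0.27865591 -0.20260544] 0.08558261072375135
```

View pics/scene0.png

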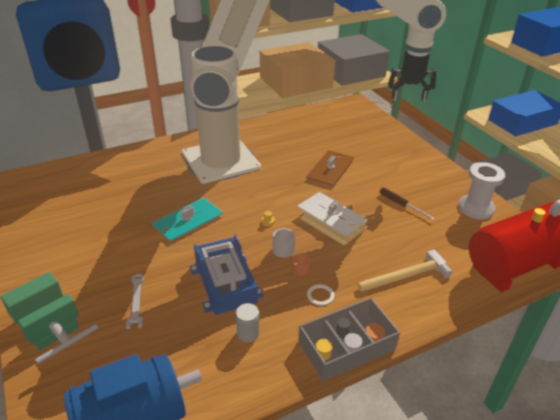

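View pics/top0.png

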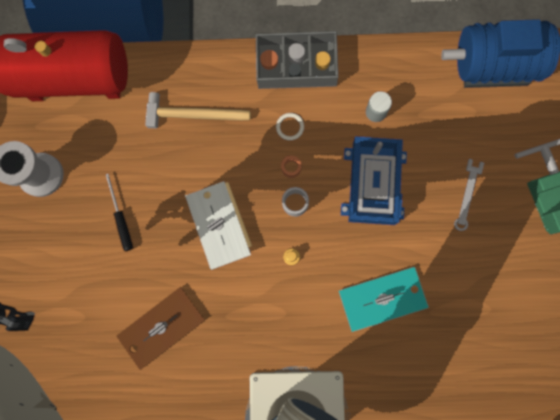

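Three things in the top image have the panel's shape: the aluminium plate on the timber cradle at (218,225), a brown plate at (162,328) and a teal plate at (384,298). The description fits the aluminium one. I'll check it and the housing in close crops.

```bash
python3 - <<'E'
import cv2,numpy as np
t=cv2.imread("pics/top0.png");s=cv2.imread("pics/scene0.png")
def crop(im,x0,y0,w,h,k):return cv2.resize(im[y0:y0+h,x0:x0+w],None,fx=k,fy=k,interpolation=cv2.INTER_CUBIC)
cv2.imwrite("pics/c1.png",np.hstack([crop(t,175,175,80,100,5),crop(t,336,130,80,100,5)]))
cv2.imwrite("pics/c2.png",np.hstack([crop(s,290,185,90,70,4),crop(s,185,230,90,90,4)[:280]]))
E
```

```text
(no output)
```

View pics/c1.png

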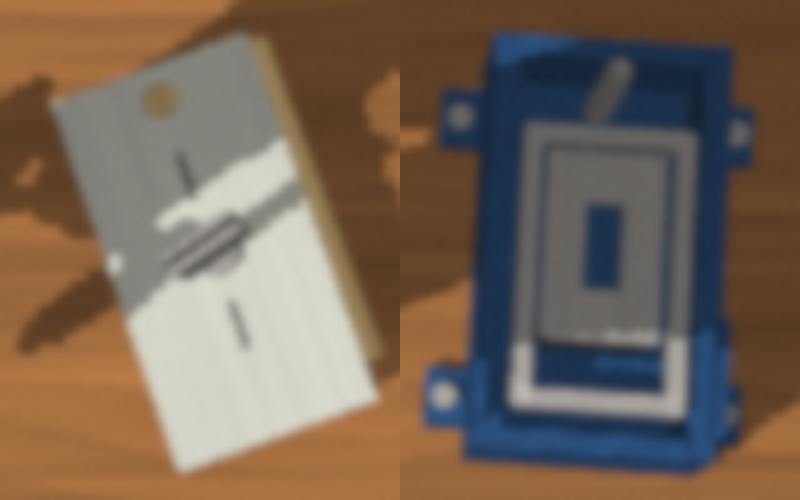

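View pics/c2.png

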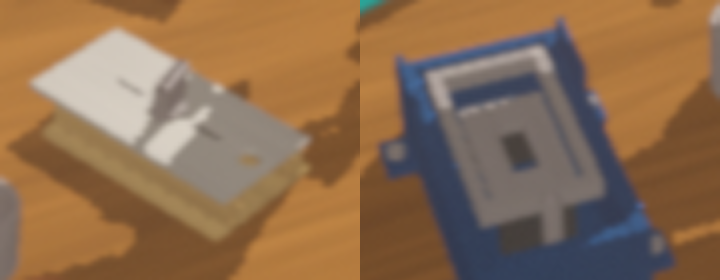

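```bash
cat > h.py <<'E'
import numpy as np,cv2
from scipy.optimize import least_squares
CAM={"scene":(521.01256,286.01456,211.43442,[[0.4518,0.5653,-0.6902,1.4787],[0.8919,-0.2679,0.3644,-0.5112],[0.0211,-0.7802,-0.6252,1.0104],[0,0,0,1]]),
"top":(536.37746,285.61367,209.4986,[[-0.0209,-0.9893,0.1443,0.3037],[-0.9993,0.0249,0.0262,-0.0191],[-0.0296,-0.1436,-0.9892,1.3092],[0,0,0,1]])}
def proj(cam,P):
    f,cx,cy,T=CAM[cam];T=np.array(T);P=np.atleast_2d(P)
    q=(P-T[:3,3])@T[:3,:3]
    return np.c_[f*q[:,0]/q[:,2]+cx,f*q[:,1]/q[:,2]+cy]
def back(cam,px,z):
    f,cx,cy,T=CAM[cam];T=np.array(T)
    d=T[:3,:3]@np.array([(px[0]-cx)/f,(px[1]-cy)/f,1]);o=T[:3,3]
    return o+d*(z-o[2])/d[2]
def W(p,L):
    x,y,a=p;L=np.atleast_2d(L);c,s=np.cos(a),np.sin(a)
    return np.c_[x+c*L[:,0]-s*L[:,1],y+s*L[:,0]+c*L[:,1],L[:,2]]
def fit(obs,p0):
    def r(p): return np.concatenate([proj(c,W(p,l))[0]-u for c,l,u in obs])
    s=least_squares(r,p0,loss="soft_l1"); return s.x,r(s.x).reshape(-1,2)
E
cat > m.py <<'E'
from h import *
o=lambda x,y:(175+x/5,175+y/5)
g=lambda x,y:(336+(x-400)/5,130+y/5)
s1=lambda x,y:(290+x/4,185+y/4)
s2=lambda x,y:(185+(x-360)/4,230+y/4)
z=.035
P=[("top",(.095,.05,z),o(50,103)),("top",(.095,-.05,z),o(247,33)),("top",(-.095,-.05,z),o(380,400)),("top",(-.095,.05,z),o(180,473)),("top",(.078,0,z),o(160,100)),
("scene",(-.095,.05,z),s1(115,27)),("scene",(-.095,-.05,z),s1(30,83)),("scene",(.095,-.05,z),s1(228,203)),("scene",(.095,.05,z),s1(312,142)),("scene",(.078,0,z),s1(250,160))]
H=[("top",(.078,0,.09),g(625,65)),("top",(.021,.009,.057),g(585,203)),("top",(.021,-.009,.057),g(621,203)),("top",(-.021,-.009,.057),g(619,290)),("top",(-.021,.009,.057),g(583,290)),
("top",(.1,.057,.06),g(495,33)),("top",(.1,-.057,.06),g(733,50))]
for n,O,c in(("panel",P,(218,225)),("housing",H,(376,179))):
    b=back("top",c,.05);best=min((fit(O,[b[0],b[1],a]) for a in np.arange(-3,3,1)),key=lambda t:abs(t[1]).sum())
    print(n,best[0].round(4)); print(best[1].round(1).tolist())
    for cc in("top","scene"):
        O2=[q for q in O if q[0]==cc]
        if len(O2)>2:print(cc,fit(O2,best[0])[0].round(4))
# wing top (z=.069) ends in top: 
for a in[(175,268),(245,228),(180,272)]: print("wing",back("top",o(*a),.069).round(4))
E
python3 m.py
```

```text
panel [0.4585 0.1796 0.3359]
[[-0.1, -0.8], [-0.7, -1.2], [-0.8, -1.2], [-0.3, -1.0], [-0.4, -1.0], [-0.8, -0.9], [-1.1, -1.3], [-2.0, -2.1], [-1.7, -2.5], [-1.2, -2.0]]
top [0.4559 0.1786 0.3345]
scene [0.4674 0.179  0.3358]
housing [ 0.5532 -0.2025 -0.0985]
[[-0.8, 0.6], [0.2, -0.3], [0.6, 0.3], [0.0, 0.2], [-0.4, -0.3], [0.0, -0.2], [0.3, -0.4]]
top [ 0.5532 -0.2025 -0.0985]
wing [0.444  0.1913 0.069 ]
wing [0.462  0.1584 0.069 ]
wing [0.4421 0.1889 0.069 ]
```

```bash
cat >> m.py <<'E'
print("--z free")
def fz(O,p0):
    Z=lambda p:[(c,(l[0],l[1],l[2]+p[3]),u) for c,l,u in O]
    r=lambda p:np.concatenate([proj(c,W(p[:3],l))[0]-(np.array(u)-.4) for c,l,u in Z(p)])
    s=least_squares(r,p0);return s.x,r(s.x).reshape(-1,2)
H+=[("scene",(.021,.009,.057),s2(518,166)),("scene",(-.021,-.009,.057),s2(516,131)),("scene",(-.09,-.055,.078),s2(399,57)),("scene",(-.09,.055,.078),s2(559,18)),("scene",(.1,.057,.06),s2(675,262)),]
for O,p in((P,[.458,.18,.336,0]),(H,[.553,-.2,-.1,0])):
    x,r=fz(O,p);print(x.round(4),r.round(1).tolist())
E
python3 m.py | sed -n '/free/,$p'
cat > ov.py <<'E'
from h import *
def overlay(img,cam,segs,k,box):
    x0,y0,w,h=box
    im=cv2.resize(img[y0:y0+h,x0:x0+w],None,fx=k,fy=k,interpolation=cv2.INTER_CUBIC)
    for A,B,col in segs:
        a,b=[tuple(int(v) for v in ((proj(cam,q)[0]-[x0,y0]+.5)*k-.5).round()) for q in(A,B)]
        cv2.line(im,a,b,col,1,cv2.LINE_AA)
    return im
def rect(p,a,b,z,col,c=(0,0)):
    q=W(p,[(c[0]+s*a,c[1]+t*b,z) for s,t in((1,1),(1,-1),(-1,-1),(-1,1))])
    return [(q[i],q[(i+1)%4],col) for i in range(4)]
def circ(p,c,r,z,col):
    q=W(p,[(c[0]+r*np.cos(t),c[1]+r*np.sin(t),z) for t in np.linspace(0,2*np.pi,17)])
    return [(q[i],q[i+1],col) for i in range(16)]
def panel(p,z): return rect(p,.095,.05,z,(0,0,255))+circ(p,(.078,0),.009,z,(0,0,255))
def housing(p): return rect(p,.1,.057,.06,(0,255,255))+rect(p,.021,.009,.057,(0,255,0))+circ(p,(.078,0),.0065,.082,(0,0,255))+circ(p,(.078,0),.0025,.09,(0,0,255))
E
cat > o1.py <<'E'
from ov import *
import sys
pp=eval(sys.argv[1]);ph=eval(sys.argv[2]);t=cv2.imread("pics/top0.png");s=cv2.imread("pics/scene0.png")
a=np.hstack([overlay(t,"top",panel(pp,.035),5,(175,180,80,60+40)),overlay(t,"top",housing(ph),5,(336,130,80,100))])
b=np.hstack([overlay(s,"scene",panel(pp,.035),4,(290,185,90,90)),overlay(s,"scene",housing(ph),4,(185,230,90,90))])
cv2.imwrite("pics/"+sys.argv[3]+"a.png",a);cv2.imwrite("pics/"+sys.argv[3]+"b.png",b)
E
python3 o1.py "[.457,.179,.335]" "[.5532,-.2025,-.0985]" ov1
```

```text
--z free
[ 0.4584  0.1816  0.3358 -0.0061] [[0.1, 0.1], [-0.7, -0.2], [-0.9, -0.6], [-0.3, -0.5], [-0.3, -0.1], [0.0, 0.8], [-0.3, 0.5], [-1.2, -0.3], [-1.1, -0.7], [-0.5, -0.2]]
[ 0.5573 -0.2013 -0.1145 -0.0096] [[-1.0, 0.5], [-0.4, -0.7], [-0.1, -0.1], [-0.9, -0.2], [-1.3, -0.9], [0.1, -0.6], [-0.0, -0.1], [5.7, 1.9], [-4.8, 1.3], [0.6, 0.9], [0.5, 1.8], [-6.3, -5.9]]
```

View pics/ov1a.png

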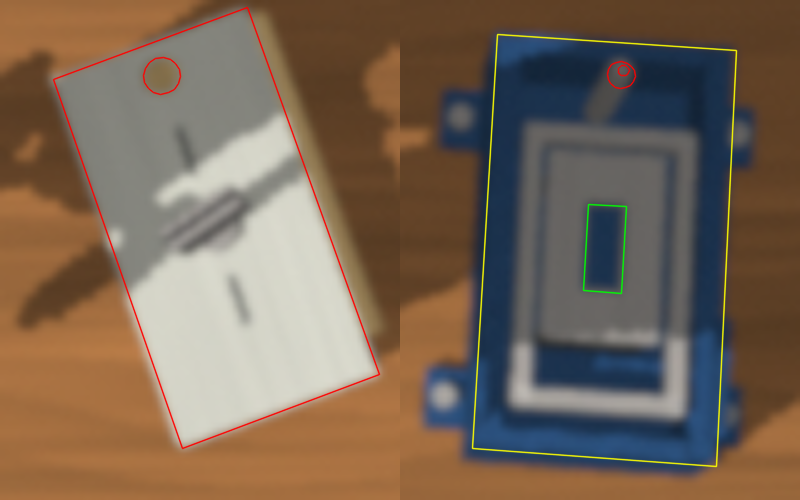

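View pics/ov1b.png

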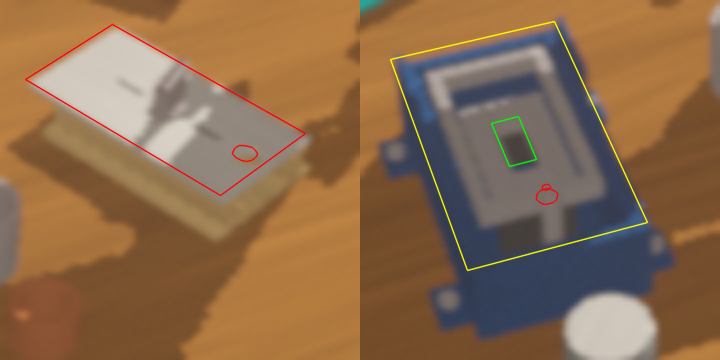

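```bash
cat > o2.py <<'E'
from ov import *
import sys
t=cv2.imread("pics/top0.png");s=cv2.imread("pics/scene0.png")
wx,wy,a=eval(sys.argv[1]);p=(wx,wy,a)
L=lambda z,c:rect(p,.02,.006,z,c)
im=[]
for im0,c,b in((t,"top",(198,205,40,40)),(s,"scene",(315,190,40,40))):
    im+= [overlay(im0,c,[],9,b),overlay(im0,c,L(.069,(0,0,255)),9,b)]
cv2.imwrite("pics/"+sys.argv[2]+".png",np.vstack([np.hstack(im[:2]),np.hstack(im[2:])])[:,:][::1])
E
python3 - <<'E'
import re
s=open('o2.py').read().replace(",9,b",",7,b");open('o2.py','w').write(s)
E
python3 o2.py "[.4565,.179,2.17]" w1
```

```text
(no output)
```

View pics/w1.png

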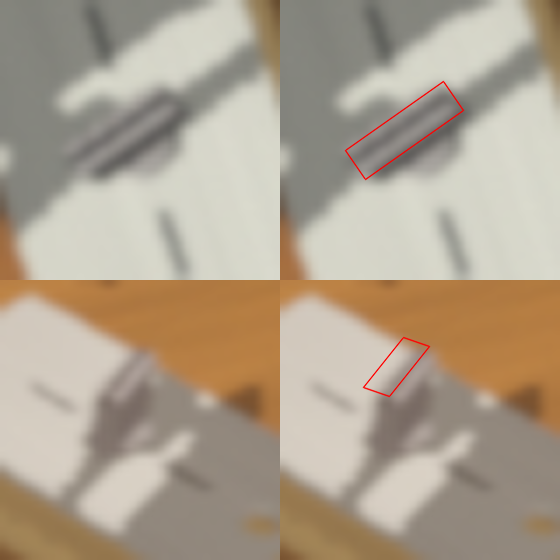

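```bash
cat >> h.py <<'E'
from scipy.spatial.transform import Rotation as R
def rv(b):
    c,s=np.cos(b),np.sin(b)
    return R.from_matrix(np.array([[0,c,s],[0,s,-c],[-1,0,0]])).as_rotvec()
E
python3 - <<'E'
from h import *
from rig import manip
print(manip.get_joint_positions())
for b0 in(.599,.599-np.pi):
    for n,p,b in(("up",(.458,.179,.2),b0),("grasp",(.458,.179,.064),b0),("hang",(.553,-.2025,.101),b0-.4335),("+",(.553,-.2025,.094),b0-.4335+1.306),("-",(.553,-.2025,.094),b0-.4335-1.835)):
        q=manip.solve_ik(p,rv(b));print(n,round(b,2),None if q is None else np.round(q,2))
E
```

```text
[ 1.08699482e+00  4.23755459e-01  1.63064636e+00  1.26340015e-05
  1.08860118e+00 -1.89813417e-02]
up 0.6 [ 0.35  0.31  1.96 -0.    0.87 -0.25]
grasp 0.6 [ 0.35  0.55  2.02 -0.    0.57 -0.25]
hang 0.17 [-0.37  0.58  1.8  -0.    0.77 -0.54]
+ 1.47 [-0.37  0.59  1.8  -0.    0.75 -1.84]
- -1.67 [-0.37  0.59  1.8  -0.    0.75  1.3 ]
up -2.54 None
grasp -2.54 None
hang -2.98 None
+ -1.67 [-0.37  0.59  1.8  -0.    0.75  1.3 ]
- -4.81 [-0.37  0.59  1.8  -0.    0.75 -1.84]
```

```bash
python3 - <<'E'
from h import *
from rig import manip
manip.move_to([.458,.179,.14],rv(.599))
print(manip.get_time(),manip.get_position())
ims=[]
for n,b in(("top",(170,170,100,110)),("scene",(270,130,130,110))):
    c=manip.camera(n)["image"][:,:,::-1];cv2.imwrite(f"pics/{n}1.png",c)
    x,y,w,h=b;im=cv2.resize(c[y:y+h,x:x+w],(400*w//110,400),interpolation=cv2.INTER_CUBIC)
    ims.append(im)
cv2.imwrite("pics/a1.png",cv2.resize(np.hstack(ims),None,fx=.9,fy=.9))
E
```

```text
1.7 [0.45837486 0.17981958 0.14032579]
```

View pics/a1.png

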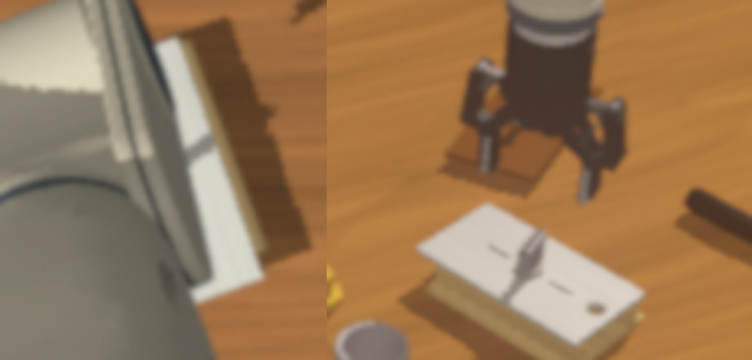

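```bash
python3 - <<'E'
from h import *
for z in (.131,.118): print(z,proj("scene",(.4584,.1798,z)))
print(proj("scene",(.4584,.1798,.069)),proj("scene",(.457,.179,.035)))
E
```

```text
0.131 [[333.33919829 185.21217793]]
0.118 [[332.990737   188.84346193]]
[[331.71026761 202.18711887]] [[330.38422359 210.94733093]]
```

```bash
python3 - <<'E'
from h import *
from rig import manip
manip.servo_line([.457,.179,.064],rv(.599),rate=.1)
f0=manip.get_contact_force();manip.command_gripper(.0,60)
print(manip.get_time(),manip.get_width(),manip.get_position(),f0,manip.get_contact_force())
manip.servo_line([.457,.179,.15],rv(.599),rate=.1)
print(manip.get_time(),manip.get_width(),manip.get_position(),manip.get_contact_force(),manip.get_torque())
c=manip.camera("scene")["image"][:,:,::-1];cv2.imwrite("pics/scene2.png",c)
cv2.imwrite("pics/a2.png",cv2.resize(c[120:250,250:420],None,fx=4,fy=4,interpolation=cv2.INTER_CUBIC))
E
```

```text
3.375 0.010892632343322077 [0.45728428 0.17910518 0.06432644] [ 0.33236119  0.94823707 -0.43380739] [-0.01142341 -0.35721782  5.38824911]
4.3833 0.01112801301859975 [0.45653984 0.17884781 0.14948074] [ 0.45099728 -0.29967063 -2.43302597] [ 0.02189823 -0.02954797 -0.01892856]
```

View pics/a2.png

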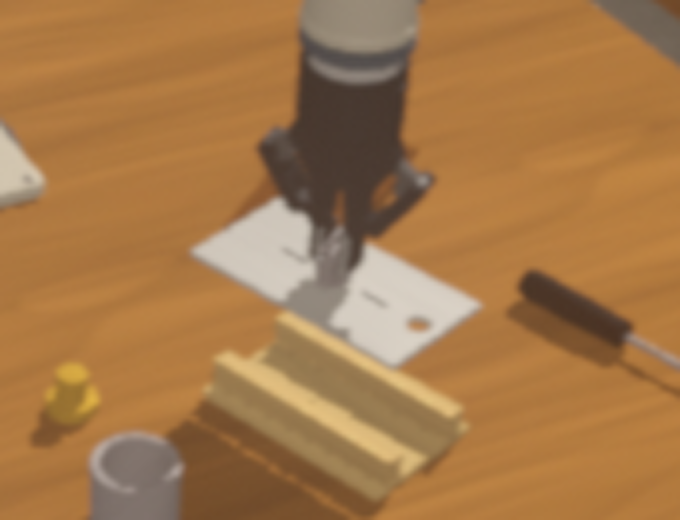

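```bash
cat > look.py <<'E'
from ov import *
from rig import manip
def look(tag,pp,zt,ph,bt=(325,110,110,130),bs=(165,190,130,140)):
    ims=[]
    for n,b in(("top",bt),("scene",bs)):
        c=np.ascontiguousarray(manip.camera(n)["image"][:,:,::-1]);cv2.imwrite(f"pics/{n}_{tag}.png",c)
        ims.append(overlay(c,n,[],560/b[3],b)); 
        ims.append(overlay(c,n,panel(pp,zt)+circ(ph,(.078,0),.0025,.09,(0,255,0)),560/b[3],b)) if pp is not None else None
    h=min(i.shape[0] for i in ims)
    for k in range(0,len(ims),2 if pp is not None else 1):
        cv2.imwrite(f"pics/{tag}_{k}.png",np.hstack([cv2.resize(i,(390,int(i.shape[0]*390/i.shape[1]))) for i in ims[k:k+(2 if pp is not None else 1)]]))
E
python3 - <<'E'
from look import *
from h import *
b1=.599-.4335
manip.move_to([.5545,-.2025,.19],rv(b1))
print(manip.get_time(),manip.get_position())
manip.servo_line([.5545,-.2025,.15],rv(b1),rate=.1)
p=manip.get_position();print(manip.get_time(),p,manip.get_contact_force(),manip.get_torque(),manip.get_width())
look("hv",(p[0],p[1],-.0985),p[2]-.029,(.5532,-.2025,-.0985))
E
```

```text
5.9 [ 0.55434414 -0.20140438  0.18964909]
6.45 [ 0.55459272 -0.2021347   0.14981906] [-0.09133005  0.26418831 -1.94826343] [ 0.00844799 -0.01060343 -0.01834236] 0.01104705364471629
```

View pics/hv_0.png

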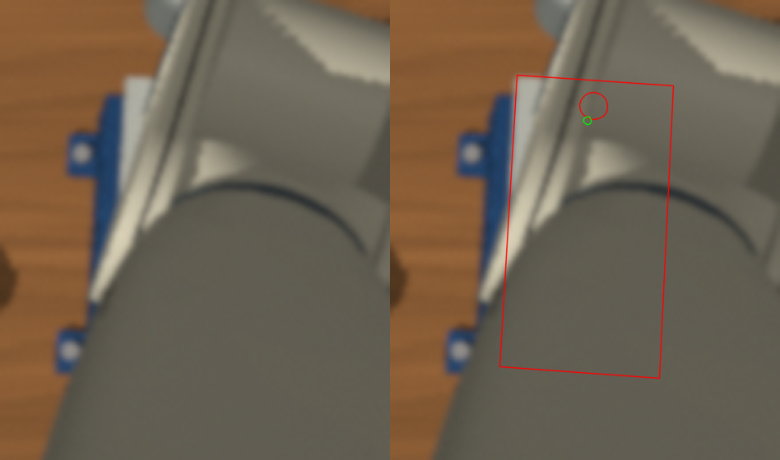

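View pics/hv_2.png

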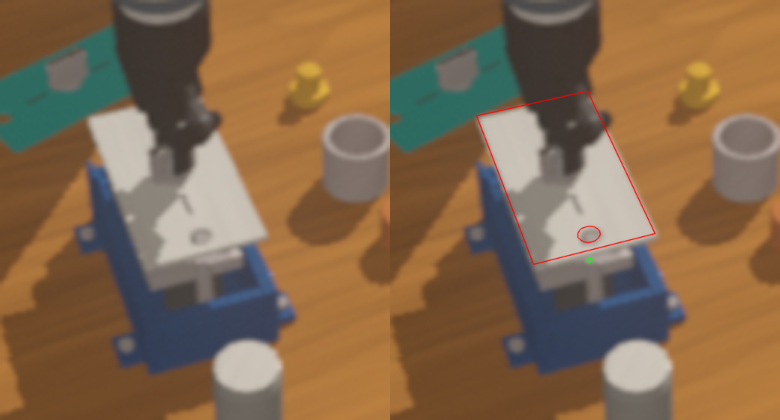

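```bash
python3 - <<'E'
from ov import *
s=cv2.imread("pics/scene0.png");ph=(.5532,-.2025,-.0985)
segs=circ(ph,(.078,0),.0065,.082,(0,0,255))+circ(ph,(.078,0),.002,.09,(0,255,0))+rect(ph,.1,.057,.06,(0,255,255))
b=(200,235,62,75)
cv2.imwrite("pics/z.png",np.hstack([overlay(s,"scene",[],6.4,b),overlay(s,"scene",segs,6.4,b)]))
h=cv2.imread("pics/scene_hv.png");p=(.5546,-.2021,-.0985)
b=(190,220,80,70)
cv2.imwrite("pics/z2.png",np.hstack([overlay(h,"scene",[],5,b),overlay(h,"scene",panel(p,.121),5,b)]))
E
```

```text
(no output)
```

View pics/z.png

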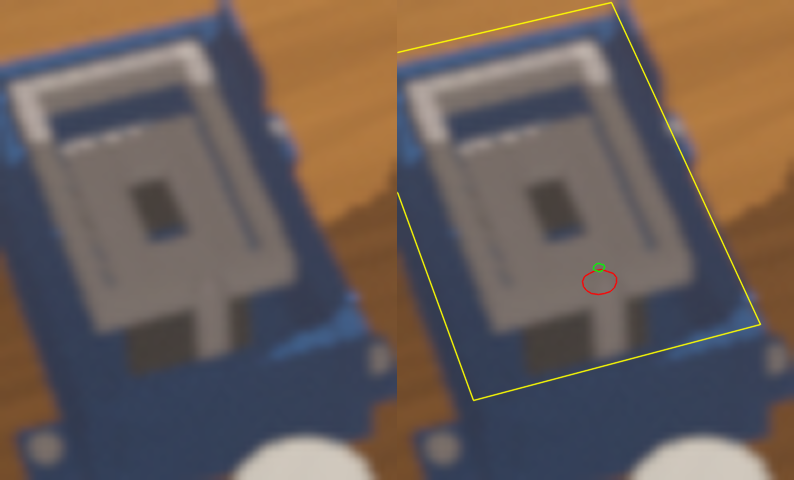

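View pics/z2.png

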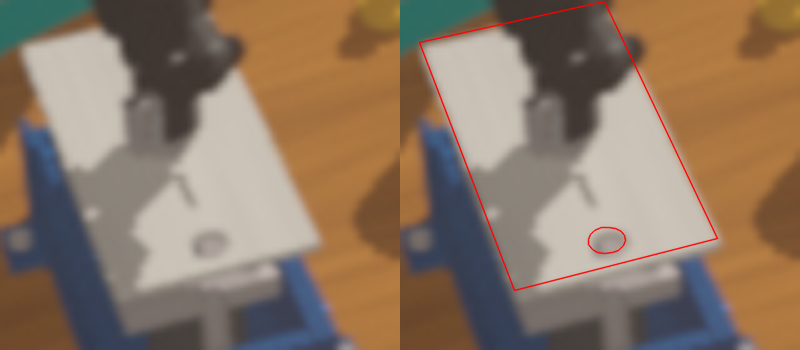

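```bash
cat > down.py <<'E'
from look import *
def down(x,y,b,z0,z1,dz=.003,lim=6,rate=.05):
    f0=None
    z=z0
    while True:
        manip.servo_line([x,y,z],rv(b),rate=rate)
        f=manip.get_contact_force();p=manip.get_position()
        if f0 is None:f0=f
        print(round(z,4),p.round(4),(f-f0).round(1),manip.get_torque().round(2))
        if np.linalg.norm(f-f0)>lim: print("STOP");break
        if z<=z1+1e-6:break
        z=max(z-dz,z1)
    print("t",manip.get_time(),manip.get_width())
E
python3 - <<'E'
from down import *
down(.5537,-.2022,.599-.4335,.130,.106)
p=manip.get_position()
look("dn",(p[0],p[1],-.0985),p[2]-.029,(.5532,-.2025,-.0985))
E
```

```text
0.13 [ 0.5535 -0.2022  0.1296] [0. 0. 0.] [ 0.02 -0.02 -0.03]
0.127 [ 0.5537 -0.2022  0.127 ] [-0.5  0.5  0.4] [-0.01 -0.05 -0.01]
0.124 [ 0.5536 -0.2022  0.1238] [-0.9  0.4  0. ] [ 0.03  0.01 -0.03]
0.121 [ 0.5535 -0.2021  0.1208] [-0.   1.   0.3] [-0.01  0.03 -0.09]
0.118 [ 0.5535 -0.2021  0.1177] [-0.4  1.2 -0.7] [-0.03  0.02  0.  ]
0.115 [ 0.5535 -0.2021  0.1148] [ 0.3 -0.6 -0.3] [-0.01 -0.03 -0.04]
0.112 [ 0.5535 -0.2021  0.1117] [-0.   1.   0.4] [ 0.01 -0.01  0.05]
0.109 [ 0.5535 -0.2021  0.1088] [ 0.1  0.6 -0.4] [-0.01  0.   -0.  ]
0.106 [ 0.5536 -0.2021  0.1058] [-0.6  0.3 -0.3] [0.   0.01 0.  ]
t 9.1 0.0105774639317434
```

View pics/dn_2.png

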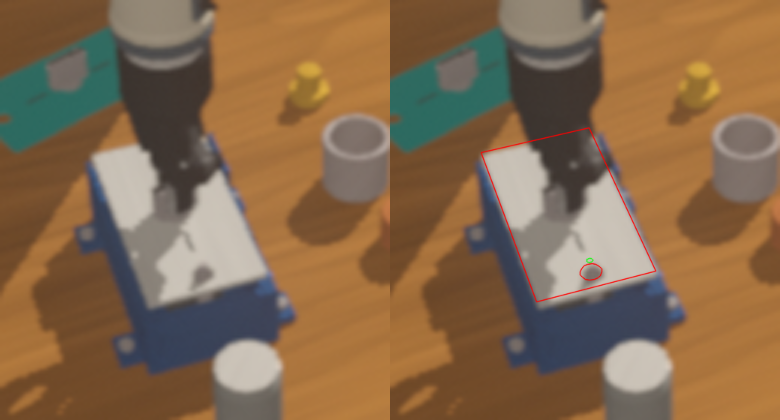

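```bash
python3 - <<'E'
from down import *
down(.5537,-.2022,.599-.4335,.104,.1005,dz=.001,lim=5,rate=.03)
c=manip.camera("scene")["image"][:,:,::-1];cv2.imwrite("pics/scene_r.png",c)
cv2.imwrite("pics/z3.png",cv2.resize(c[220:310,185:275],None,fx=6,fy=6,interpolation=cv2.INTER_CUBIC))
E
```

```text
0.104 [ 0.5536 -0.2021  0.1039] [0. 0. 0.] [ 0.01 -0.03 -0.  ]
0.103 [ 0.5537 -0.2022  0.1029] [ 0.8  0.6 -0.1] [-0.02  0.02  0.05]
0.102 [ 0.5537 -0.2022  0.1019] [ 0.4  0.5 -0.9] [-0.06  0.   -0.01]
0.101 [ 0.5538 -0.2023  0.1014] [0.1 1.2 5.2] [0.08 0.18 0.  ]
STOP
t 10.2 0.0110904915120733
```

View pics/z3.png

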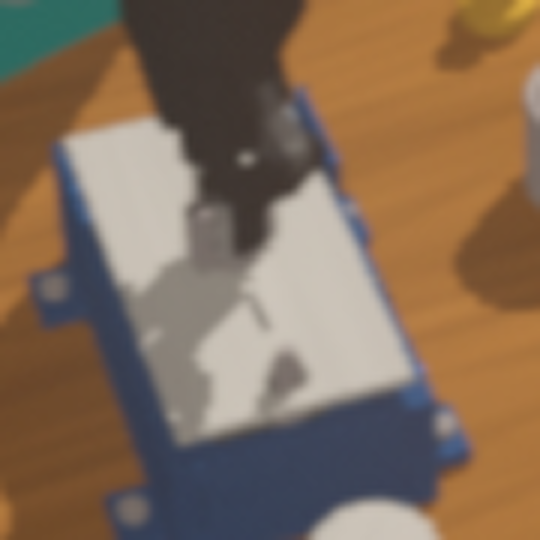

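```bash
python3 - <<'E'
from down import *
b=.599-.4335
f0=manip.get_contact_force()
for k in range(1,7):
    manip.move_to([.5537,-.2022,.1017],rv(b+1.326*k/6))
    f=manip.get_contact_force();print(manip.get_position().round(4),(f).round(1),manip.get_torque().round(2))
    if np.linalg.norm(f)>15: print("STOP");break
print(manip.get_time(),manip.get_width(),manip.get_joint_positions().round(3))
look("tn",None,0,None)
c=cv2.imread("pics/scene_tn.png");cv2.imwrite("pics/z4.png",cv2.resize(c[220:310,185:275],None,fx=6,fy=6,interpolation=cv2.INTER_CUBIC))
E
```

```text
[ 0.5536 -0.2022  0.1015] [-0.4 -0.  -2.5] [ 0.04 -0.    0.  ]
[ 0.5536 -0.2022  0.1015] [-0.8 -0.3 -2. ] [ 0.   -0.01 -0.04]
[ 0.5536 -0.2022  0.1016] [ 0.8 -1.1 -3. ] [-0.03 -0.   -0.01]
[ 0.5536 -0.2021  0.1017] [-0.3 -0.4 -2.1] [-0.02 -0.04  0.03]
[ 0.5536 -0.2022  0.1017] [-0.6  0.1 -2.9] [-0.06  0.01  0.02]
[ 0.5536 -0.2021  0.1017] [-0.9  0.4 -2.7] [-0.07  0.04 -0.03]
12.2 0.01110997443897048 [-0.37   0.58   1.795  0.     0.768 -1.854]
```

View pics/z4.png

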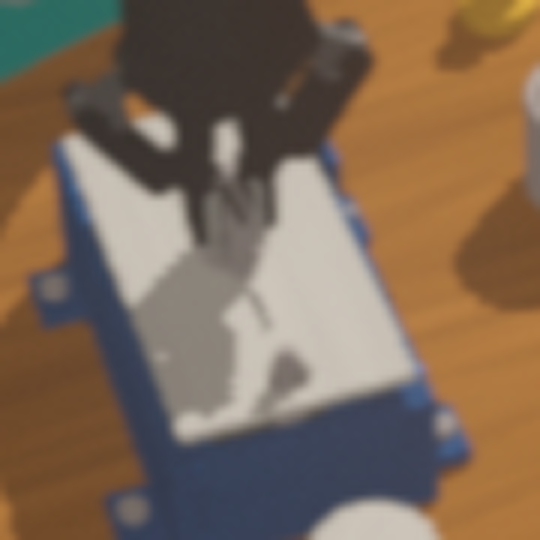

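View pics/tn_0.png

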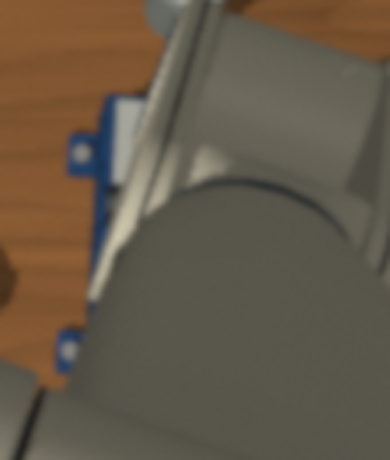

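```bash
python3 - <<'E'
from down import *
manip.command_gripper(0,90)
down(.5537,-.2022,.599-.4335+1.326,.1007,.0945,dz=.001,lim=20,rate=.02)
c=manip.camera("scene")["image"][:,:,::-1];cv2.imwrite("pics/scene_p.png",c)
cv2.imwrite("pics/z5.png",cv2.resize(c[220:310,185:275],None,fx=6,fy=6,interpolation=cv2.INTER_CUBIC))
E
```

```text
0.1007 [ 0.5536 -0.2022  0.1006] [0. 0. 0.] [ 0.01  0.   -0.02]
0.0997 [ 0.5536 -0.2022  0.0996] [ 0.3 -1.4  0.4] [0.01 0.03 0.01]
0.0987 [ 0.5537 -0.2022  0.099 ] [-0.8  1.1  5.5] [ 0.03  0.17 -0.05]
0.0977 [ 0.5537 -0.2022  0.0979] [-1.8 -0.1  6. ] [ 0.09  0.27 -0.04]
0.0967 [ 0.5538 -0.2022  0.0968] [-1.4  0.8  8.1] [ 0.11  0.4  -0.04]
0.0957 [ 0.5538 -0.2022  0.0959] [-1.7  0.5  8.3] [ 0.12  0.4  -0.05]
0.0947 [ 0.5537 -0.2022  0.095 ] [-3.   1.  10.4] [ 0.19  0.46 -0.04]
0.0945 [ 0.5538 -0.2022  0.0948] [-1.9  1.  10.4] [ 0.15  0.49 -0.02]
t 14.5167 0.010479641951664424
```

View pics/z5.png

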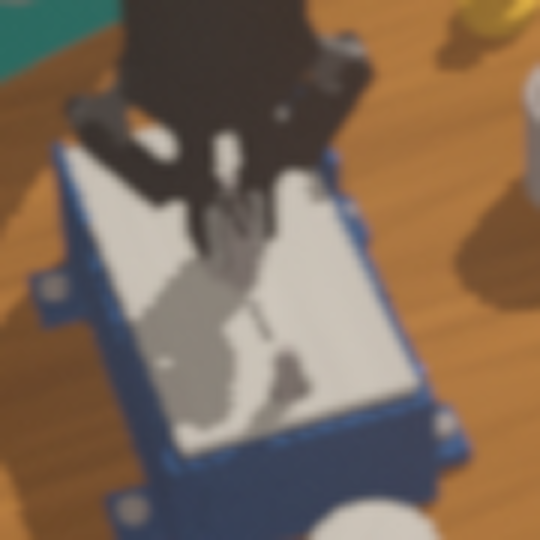

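```bash
python3 - <<'E'
from down import *
down(.5537,-.2022,.599-.4335+1.326,.0943,.0915,dz=.0005,lim=14,rate=.02)
manip.hold(.3);print(manip.get_position(),manip.get_contact_force(),manip.get_torque())
c=manip.camera("scene")["image"][:,:,::-1];cv2.imwrite("pics/scene_q.png",c)
cv2.imwrite("pics/z6.png",cv2.resize(c[220:310,185:275],None,fx=6,fy=6,interpolation=cv2.INTER_CUBIC))
E
```

```text
0.0943 [ 0.5538 -0.2022  0.0947] [0. 0. 0.] [ 0.18  0.47 -0.02]
0.0938 [ 0.5538 -0.2022  0.0944] [-0.4 -0.3  3.1] [0.22 0.6  0.01]
0.0933 [ 0.5538 -0.2022  0.0944] [-1.1  1.2  7.8] [0.31 0.87 0.04]
0.0928 [ 0.5538 -0.2022  0.0943] [-2.9  1.7 11.5] [ 0.41  1.11 -0.01]
0.0923 [ 0.5538 -0.2023  0.0943] [-5.4  2.6 16.1] [ 0.49  1.35 -0.01]
STOP
t 15.8167 0.010380068524617267
[ 0.55385188 -0.20223825  0.09432242] [-7.98347839  3.53193685 23.59769721] [ 0.55115267  1.32424928 -0.02281703]
```

View pics/z6.png

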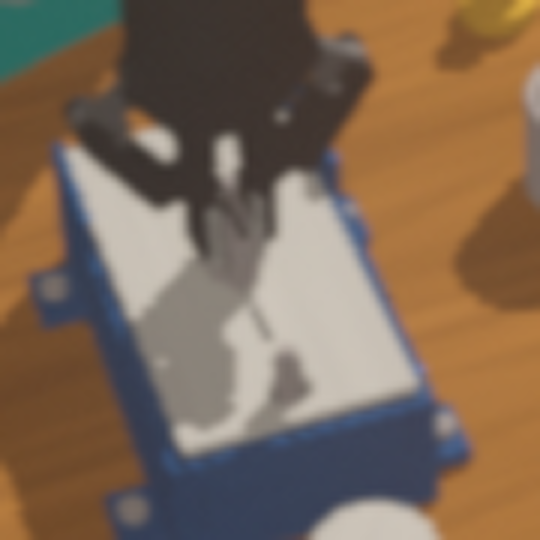

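```bash
python3 - <<'E'
from ov import *
c=cv2.imread("pics/scene_q.png");b=(190,215,75,85)
def off(s): # shift overlay by scene offset
    return s
import h,ov
pp=(.5537,-.2022,-.0985)
segs=panel(pp,.065)
ims=[overlay(c,"scene",[],7,b)]
for d in(0,):
    w=(.5537,-.2022,-.0985+d)
    for z in(.069,.099): segs+=rect(w,.02,.006,z,(0,255,0))
    segs+=[(W(pp,(.03,0,.065))[0],W(pp,(.06,0,.065))[0],(255,0,0))]
orig=ov.proj
ov.proj=lambda cam,P: orig(cam,P)+[.8,.9]
ims.append(overlay(c,"scene",segs,7,b))
cv2.imwrite("pics/z7.png",cv2.resize(np.hstack(ims),None,fx=.75,fy=.75,interpolation=cv2.INTER_AREA))
E
```

```text
(no output)
```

View pics/z7.png

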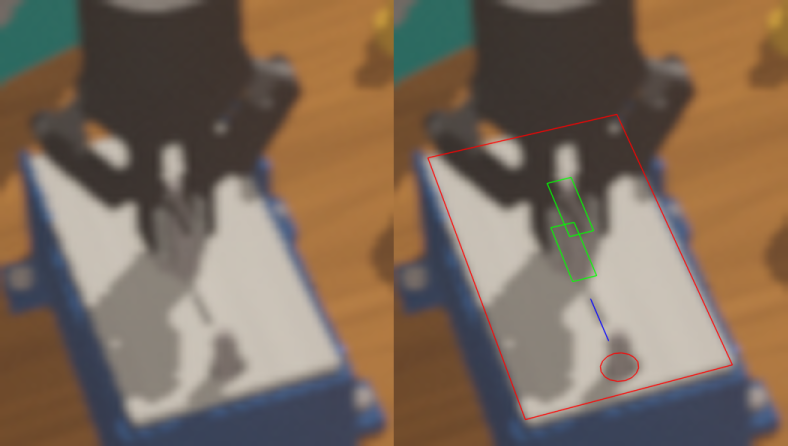

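```bash
python3 - <<'E'
from ov import *
import ov
c=cv2.imread("pics/scene_q.png");b=(208,232,30,48)
orig=ov.proj
ov.proj=lambda cam,P: orig(cam,P)+[1.0,.9]
c=cv2.convertScaleAbs(c,alpha=1.5,beta=-20)
pp=(.5537,-.2022,-.0985)
ims=[overlay(c,"scene",[],11,b)]
for d in(0,):
    w=(.5537,-.2022,-.0985+d);s=[]
    s+=rect(w,.02,.006,.099,(0,255,0))+[(W(w,(-.02,0,.099))[0],W(w,(.02,0,.099))[0],(0,0,255)),(W(pp,(.025,0,.065))[0],W(pp,(.06,0,.065))[0],(255,0,0))]
    ims.append(overlay(c,"scene",s,11,b))
cv2.imwrite("pics/z8.png",np.hstack(ims))
E
```

```text
(no output)
```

View pics/z8.png

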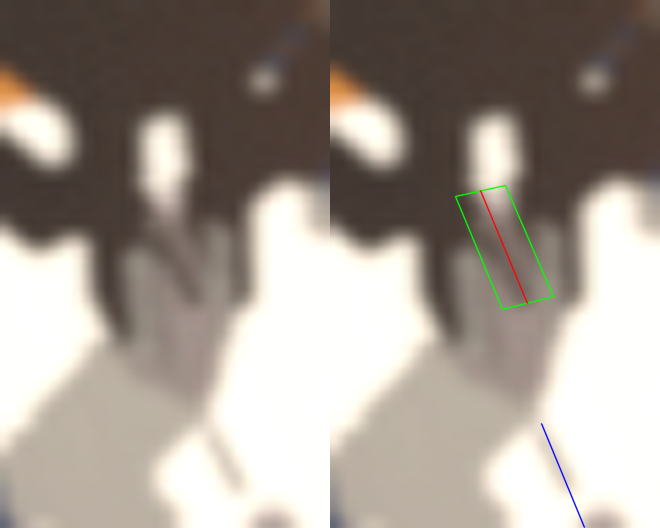

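```bash
python3 - <<'E'
from rig import manip
for _ in range(3):
    manip.hold(.4);print(manip.get_time(),manip.get_position().round(5),manip.get_contact_force().round(1),manip.get_width())
E
```

```text
16.5667 [ 0.55382 -0.20224  0.09429] [-7.   2.9 24.3] 0.010355488099669916
16.9667 [ 0.55385 -0.20226  0.09433] [-7.7  3.3 23.8] 0.010316088064637801
17.3667 [ 0.55386 -0.20226  0.09434] [-8.2  2.4 22.8] 0.010418056728294987
```

```bash
python3 - <<'E'
from rig import manip
print(manip.sign_off(),manip.get_time())
E
```

```text
the job is handed in; nothing more can be done
the job is handed in; nothing more can be done
```

I refitted the aluminium panel and handed the job in at about 17.4 s, with the arm still gripping the wing and pressing the panel down.

**What I did**
- I took the panel from the cradle by its wing and lowered its eye over the post. There was no contact force until the crosswise tongue came to rest on the deck, with the TCP at 0.1014 m.
- I then turned the fastener counterclockwise by 1.33 rad, from about 1.84 to about 3.14.
- Last, I pressed the panel down. The seat took up at about 0.099 m, and the panel came to a hard stop at 0.0943 m.

**Last checks**
- **Flush:** the total drop was 7.1 mm, against the 7 mm expected. The reading held steady over 1.2 s at about 23 N upward and 8 N sideways.
- **Lined up:** the tool angle puts the wing within about 0.02 rad of the housing's length, and the panel itself may be turned up to about 0.03 rad. In the picture the slot runs parallel to the index line.

**What was weaker or disagreed**
- **Camera offset:** the scene camera read about 1 px (2–3 mm) off from the top camera throughout. I used the top camera's positions and allowed for the offset.
- **Limited view:** the arm hid the work from the top camera, and the fingers partly covered the wing. The alignment check therefore rests on the tool angle and a coarse scene image.
- **Bystanders:** I did not check the other things on the bench one by one at the end. No contact with them showed in the force readings I took.

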